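Pack the spirit level and multimeter into their foam case

TASK

Put the spirit level and the multimeter back into the open tool case: each goes into the foam cutout of its own shape, the level standing on its edge and the meter with its face up, just as they stand on the bench. The foam is snug, so press each one down until it sits level on the bottom of its cutout, and let go. Leave the other things on the bench where they are.

Things in the scene. Friction and masses are not known exactly. Their poses are not given: they have to be found in the camera images.
- level_center (a point): Centre (half-way up) of the loose torpedo spirit level, a plain aluminium bar with black end caps and small vials: 200 mm long (its x axis), 24 mm thick (y), 46 mm high (z up), 0.15 to 0.31 kg. It stands on its 24 mm wide edge on the bench; take it across its thickness from above. Both ends are alike.
- meter_center (a point): Centre (half-way up) of the loose multimeter, a grey and black box with a display and a dial on its top face: 140 mm long (its x axis), 56 mm wide (y), 42 mm high (z, face up), 0.17 to 0.35 kg. Lies face up on the bench; take it across its width from above. Either end may point either way in the cutout.
- seat_level (a point): Where the centre of the level must be when it is fully home in its cutout, the long narrow one (206 x 30 mm, 26 mm deep) in the middle of one of the two foam inserts. x along the cutout, y across, z up. The point is 3 mm below the foam's flat top. Home, the level stands 20 mm proud of the foam. Which insert lies on which side of the case varies.
- seat_meter (a point): Where the centre of the multimeter must be when it is fully home in its cutout, the shorter wide one (146 x 62 mm, 26 mm deep) in the middle of the other foam insert. x along the cutout, y across, z up. The point is 5 mm below the foam's flat top. Home, the meter stands 16 mm proud of the foam.
- case: Open grey plastic tool case, fixed to the bench, holding the two foam inserts side by side: tray 250 x 212 mm, 36 mm high (rim 6 mm below the foam's top), origin under the tray's centre, x along its longer side. Its lid (250 x 200 mm, 30 mm high) lies flat, folded open to the tray's -y side.
- tape: Roll of brown tape lying flat, 100 mm across, 25 mm high, origin under its centre. Leave alone.
- glue: White glue bottle, 48 mm across, 115 mm high, standing; origin under its centre. Leave alone.
- driver: Black-handled screwdriver 200 mm long, lying; origin near its middle on the bench. Leave alone.
- hammer: Hammer with wooden handle, 280 mm long, lying; origin near its middle on the bench. Leave alone.
- tin: Plain steel tin, 84 mm across, 100 mm high, standing; origin under its centre. Leave alone.
- mug: White mug, 80 mm across, 90 mm high, standing; origin under its centre. Leave alone.
- foam_level: Fixed dark foam insert with the long narrow cutout, 236 x 100 mm, flat top 42 mm above the bench; origin under its centre. Rounded springy foam ribs on the cutout's two long sides, their tops flush with the foam, stand 2 mm into the item on each side. Under its own weight the item stays on the ribs, 15 to 22 mm too high; pushed down near its middle with roughly 6 to 20 N it goes home and is held.
- foam_meter: Fixed dark foam insert with the shorter wide cutout, 236 x 100 mm, flat top 42 mm above the bench; origin under its centre. Rounded springy foam ribs on the cutout's two long sides, their tops flush with the foam, stand 2 mm into the item on each side. Under its own weight the item stays on the ribs, 15 to 22 mm too high; pushed down near its middle with roughly 6 to 20 N it goes home and is held.

How it is judged:
At the end, for the whole second after the job is handed in: The level and the multimeter are at rest, each in its own cutout: centre within 6 mm sideways and less than 3 mm above the fully-home point, upright within 0.03 rad and along the cutout within 0.06 rad (horizontal distance between level_center and seat_level below 0.006 m and z of level_center in the frame of seat_level below 0.003 m and angle between each of level_center, meter_center's own z axis and vertical below 0.03 rad and angle between the x axis of level_center and the x axis of seat_level, either way round below 0.06 rad and horizontal distance between meter_center and seat_meter below 0.006 m and z of meter_center in the frame of seat_meter below 0.003 m and angle between the x axis of meter_center and the x axis of seat_meter, either way round below 0.06 rad and linear speed of each of level, meter below 0.01 m/s); the robot touches nothing.
It fails at once if another thing on the bench (tape, glue, screwdriver, hammer, tin or mug) was moved by more than 40 mm (distance of any of tape, glue, driver, hammer, tin, mug from where it was at the start of the episode above 0.04 m).
It also fails if it takes over 70 s, if anything falls off the work surface, if the arm or the gripper's body presses on something with over 40 N, if the wrist force passes 120 N, or if a joint passes its speed limit or range.

ROBOT

A 6-joint arm with a two-finger parallel gripper is mounted at the origin on the work surface. World frame = base frame: x ahead of the robot, y to its left, z up, the work surface at z = 0. Lengths are in m, angles in rad, forces in N, time in s.
With the tool pointing down it reaches from about 0.425 to 0.925 m from the base axis. Payload 12.5 kg.
Tool frame: the origin (TCP) lies at the very end of the fingers, on their centre line; the grasp point (between the pads) lies 19 mm behind it; z points along the fingers, y is the line along which they close (so a half turn about z gives the same grasp; the last joint's range is limited). The gripper opens to 85 mm and grips with 20 to 120 N. Pads are 22 mm wide; open, the fingers measure 114 mm over their backs; the gripper's body (76 mm by 85 mm) begins 54 mm behind the grasp point. The pads swing forward as they close: fully open they stand 13 mm farther back than shut.
Start: joints at [1.082, 0.491, 1.559, -0, 1.092, -0.106], TCP at [0.233, 0.58, 0.231] pointing down, gripper open.
Joint ranges: [-3.1, 3.1], [-0.84, 2.19], [0.05, 2.79], [-1.13, 4.28], [0.06, 2.93], [-2.69, 2.69]. Speed limits (rad/s): [2.22, 2.22, 2.79, 3.14, 3.14, 3.14].

INTERFACE

Orientations are given as a unit quaternion [x, y, z, w].
In Python, from workcell import ctrl gives the robot as it stands.
- The arm moves only by the tool send_rows, never from a script. Its argument "increments" is a list of rows, each a list of 6 numbers: the shift along the tool's x, y, z in cm, then the turn, a rotation vector about the tool's x, y, z in rad. In form: [[dx, dy, dz, ax, ay, az], ...]. A call has 1 to 20 rows; each row shifts and turns the commanded pose from where the row before left it, along the tool's axes as they then stand; what a row does not reach is not made up. A row lasts 1/10 s, in which the tool goes at most 50 mm and 8.59 degrees, less where a joint would pass 70% of its speed; a pose out of reach is approached as far as the arm can. A call with a gripper value outside its range is refused whole. "fingers" is the gripper command: -1 is shut, 1 is fully open, values between are in proportion, set as the call begins (left out, the last holds). The fingers move at their own pace and stop on an object; "squeeze" is the grip in N (left out, the last holds). Time passes only in rows, so rows that do not move let the fingers close. It gives the time, the measured TCP pose, the force, the opening and the grip force at its end, in the units of the state.
- ctrl.read_state(): the state, without advancing time (a new reading comes with each control period).
- ctrl.get_image(name): name is "side" or "top" or "wrist"; returns (picture, depth): 400x640x3 uint8, blue, green, red; 400x640 float32, m along the optical axis (not along the pixel's ray), 0 where there is no reading.
- ctrl.camera_info(name): a dict with "vfov" (degrees; the focal length in pixels is half the picture's height over the tangent of half this angle, whatever the lens; pixels are square), "cx", "cy" (the principal point, pixels), "cam_to_world" (4x4, takes a point from camera to world coordinates). Camera axes: x right, y down, z forward; pixel columns grow to the right and rows downward; lengths in m; the calibration is good to about 2 mm. A picture is of the moment at which its call begins: read the wrist's pose just before it. camera_info takes no time and is no camera call; for the wrist camera it gives the pose at the moment of the call.
- ctrl.close_job(): hands the job in; it is judged then, once.
The state is a dict: "clock": time; "qpos": joint angles; "qvel": joint speeds; "effort": joint torques, N m; "eef_pos": TCP position; "orientation": TCP orientation; "ft_force": force on the tool from outside, world axes, zero at the start; "ft_torque": the same for the moment, N m; "opening": finger opening in m; "grip_force": force on a finger pad.
Only numpy, scipy, OpenCV 4.12 (cv2) and the standard library are available. Lean on these libraries where they do the work, as an engineer would, in place of code of your own. Each camera call takes 0.05 s, during which the arm holds its last target. There are 200 camera calls.

## Working session

There is one attempt and no reset: what is moved stays moved. The work goes in short steps, Python scripts to look and compute and a tool call to move; the robot and the scene stay as the last step left them, time stands still between calls to the robot, and variables do not carry over. Pictures are saved under pics/ and viewed, at most 10 in all, crops included, and the job is handed in when it is done.

Besides the shell and the picture viewer there is one more tool, called after "Call:" in YAML: its name, and indented under it one key for each argument. send_rows: Moves the arm, as the interface text tells. Its arguments: {"type":"object","properties":{"increments":{"type":"array"},"fingers":{"type":"number"},"squeeze":{"type":"number"}},"required":["increments"]}

```bash
mkdir -p pics; cat > h.py <<'E'
import numpy as np, cv2
from workcell import ctrl
def grab(n,save=None):
    i=ctrl.camera_info(n); im,d=ctrl.get_image(n)
    f=200/np.tan(np.radians(i['vfov'])/2)
    if save: cv2.imwrite('pics/'+save,im)
    return im,d,f,i['cx'],i['cy'],np.array(i['cam_to_world'])
def cloud(d,f,cx,cy,T):
    v,u=np.mgrid[:400,:640]
    P=np.stack([(u-cx)/f*d,(v-cy)/f*d,d],-1)
    return P@T[:3,:3].T+T[:3,3]
def ray(u,v,z,f,cx,cy,T):
    r=T[:3,:3]@np.array([(u-cx)/f,(v-cy)/f,1]); o=T[:3,3]
    return o+r*(z-o[2])/r[2]
E
python3 - <<'E'
from h import *
for n in ['top','side']:
    im,d,f,cx,cy,T=grab(n,n+'0.png'); np.save(n+'d.npy',d)
    print(n,f,cx,cy,T.round(3).tolist(),(d>0).mean())
print(ctrl.read_state())
E
```

```text
top 420.63848902527366 319.7211888978866 201.85531184443798 [[0.028, -0.986, 0.162, 0.388], [-1.0, -0.026, 0.015, 0.079], [-0.011, -0.162, -0.987, 0.887], [0.0, 0.0, 0.0, 1.0]] 0.995953125
side 415.78451846930096 322.49383621547105 194.7216757561367 [[-0.992, -0.084, 0.091, 0.463], [-0.124, 0.67, -0.732, 0.796], [0.001, -0.737, -0.676, 0.722], [0.0, 0.0, 0.0, 1.0]] 0.99594921875
{'clock': 0.1, 'qpos': array([ 1.08238328e+00,  4.91493549e-01,  1.55937793e+00,  6.73536295e-06,
        1.09168815e+00, -1.05596116e-01]), 'qvel': array([ 0.00029181,  0.00102493, -0.00205924,  0.00083158,  0.0006104 ,
        0.00083752]), 'effort': array([ 2.85618371e-03, -6.19445729e+01, -2.62025768e+01, -8.02407681e-05,
        2.91995777e-03, -2.10819496e-05]), 'eef_pos': array([0.23334485, 0.57960109, 0.23079338]), 'orientation': array([ 1.90243331e-01,  9.81736849e-01, -4.61443361e-04, -1.44352630e-04]), 'ft_force': array([-0.11856229, -0.19340638,  0.00322255]), 'ft_torque': array([0.03149424, 0.03096727, 0.03555461]), 'grip_force': 0.0, 'opening': 0.08503855851180415}
```

View pics/top0.png

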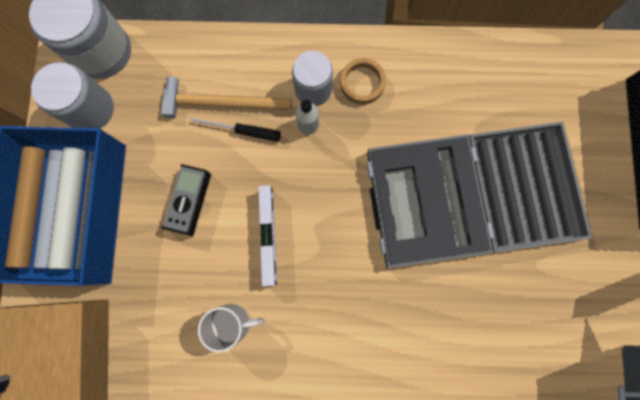

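View pics/side0.png

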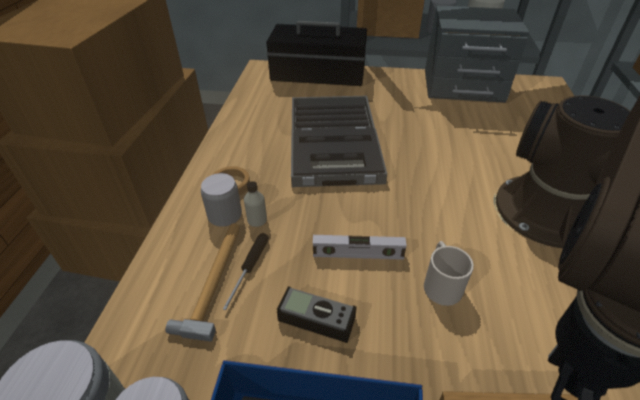

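The top view shows the meter at about (186,200) and the level at (267,235). The tray has the meter cutout at (405,205) and the level cutout at (453,198), with the lid to the right. The side view agrees. Next I measure these from depth in both views.

```bash
cat > m.py <<'E'
from h import *
def rect(P):
    (c,(w,h),a)=cv2.minAreaRect((P[:,:2]*1000).astype(np.float32))
    b=cv2.boxPoints((c,(w,h),a)); e=b[1]-b[0]; g=b[2]-b[1]
    l=e if np.linalg.norm(e)>np.linalg.norm(g) else g
    return np.round(c,1),np.round(sorted((w,h)),1),round(float(np.arctan2(l[1],l[0])%np.pi),3)
def big(mask):
    n,l,s,_=cv2.connectedComponentsWithStats(mask.astype(np.uint8))
    return l==1+np.argmax(s[1:,4])
E
python3 - <<'E'
from m import *
W={'top':dict(level=(255,180,282,292),meter=(156,158,216,242),cutM=(380,160,430,248),cutL=(432,142,474,254)),
'side':dict(level=(305,228,412,268),meter=(270,282,362,345),cutM=(305,148,372,172),cutL=(295,132,375,144))}
for n in W:
    im,d,f,cx,cy,T=grab(n); C=cloud(d,f,cx,cy,T)
    for k,(a,b,c,e) in W[n].items():
        S=C[b:e,a:c]; z=S[...,2]
        if k[:3]=='cut': m=big((z<.032)&(z>.005)); 
        else: m=big((z>.034)&(z<.06))
        print(n,k,m.sum(),'z pct',np.percentile(z[m],[10,50,90]).round(4),rect(S[m]), 'surround z90',np.percentile(z,90).round(4))
E
```

```text
top level 1242 z pct [0.0451 0.047  0.049 ] (array([457.9, 198.3]), array([ 24.8, 200.1]), 0.088) surround z90 0.0482
top meter 1813 z pct [0.0404 0.043  0.0451] (array([527. , 370.5]), array([ 56.1, 140. ]), 2.932) surround z90 0.044
top cutM 1906 z pct [0.0154 0.0174 0.0198] (array([533. , -83.6]), array([ 58.7, 145.7]), 0.172) surround z90 0.0442
top cutL 1110 z pct [0.0154 0.0176 0.0231] (array([ 550. , -184.1]), array([ 23.2, 206.5]), 0.173) surround z90 0.0446
side level 1070 z pct [0.0394 0.0456 0.0474] (array([457.8, 196.4]), array([ 27.8, 199.4]), 0.087) surround z90 0.046
side meter 1994 z pct [0.0395 0.0419 0.0435] (array([527.4, 370.4]), array([ 56.9, 140.2]), 2.934) surround z90 0.0426
side cutM 593 z pct [0.0147 0.0171 0.0286] (array([534.2, -99.4]), array([ 38.4, 146.4]), 0.174) surround z90 0.0429
side cutL 199 z pct [0.0219 0.0269 0.0314] (array([ 550.8, -195.4]), array([ 16.9, 205.8]), 0.145) surround z90 0.0429
```

```bash
cat > go.py <<'E'
import sys
from h import *
from scipy.spatial.transform import Rotation as R
def go(x,y,z,yaw):
    """tool-frame turn (rad) first, then shift in cm in the turned frame; yaw = heading of tool x, tool down"""
    s=ctrl.read_state(); r=R.from_quat(s['orientation'])
    c,sn=np.cos(yaw),np.sin(yaw)
    G=R.from_matrix(np.array([[c,sn,0],[sn,-c,0],[0,0,-1]]))
    print('at',s['clock'],s['eef_pos'].round(4),'F',s['ft_force'].round(1),'open',round(s['opening'],4),'q',s['qpos'].round(2))
    print('turn',(r.inv()*G).as_rotvec().round(4),'shift cm',(G.inv().apply(np.array([x,y,z])-s['eef_pos'])*100).round(2))
if __name__=='__main__': go(*map(float,sys.argv[1:]))
E
python3 go.py .50 -.12 .28 3.315
```

```text
at 0.2 [0.2334 0.5797 0.2309] F [-0.  -0.5  0.3] open 0.0855 q [ 1.08  0.49  1.56 -0.    1.09 -0.11]
turn [-6.000e-04 -2.000e-04 -5.562e-01] shift cm [-14.19 -73.52  -4.91]
```

Call:
send_rows:
  increments:
    - [-2,0,-0.8,0,0,-0.1]
    - [-2,0,-0.8,0,0,-0.1]
    - [-2,0,-0.8,0,0,-0.1]
    - [-2,0,-0.8,0,0,-0.1]
    - [-2,0,-0.8,0,0,-0.1]
    - [-2,0,-0.8,0,0,-0.05]
    - [-3.5,-3,0,0,0,0]
    - [0,-4,0,0,0,0]
    - [0,-4,0,0,0,0]
    - [0,-4,0,0,0,0]
    - [0,-4,0,0,0,0]
    - [0,-4,0,0,0,0]
    - [0,-4,0,0,0,0]
    - [0,-4,0,0,0,0]
    - [0,-4,0,0,0,0]
    - [0,-4,0,0,0,0]
    - [0,-4,0,0,0,0]
    - [0,-4,0,0,0,0]
    - [0,-4,0,0,0,0]
    - [0,-4,0,0,0,0]
  fingers: 1

```text
clock: 2.2
eef_pos: [0.4766, 0.026, 0.2794]
orientation: [-0.084, 0.997, 0.0, 0.0]
ft_force: [0.6, 1.0, -0.8]
opening: 0.0855
grip_force: 0.0
```

```bash
python3 go.py .50 -.12 .28 3.315
```

```text
at 2.2 [0.4766 0.026  0.2794] F [ 0.6  1.  -0.8] open 0.0855 q [-0.08  0.23  1.84  0.    1.07 -1.82]
turn [ 0.0001  0.0002 -0.0062] shift cm [  0.22 -14.78  -0.06]
```

Call:
send_rows:
  increments:
    - [0,-4,0,0,0,0]
    - [0,-4,0,0,0,0]
    - [0,-4,0,0,0,0]
    - [0,-2.5,0,0,0,0]
    - [0,0,0,0,0,0]
    - [0,0,0,0,0,0]

```text
clock: 2.8
eef_pos: [0.5006, -0.1154, 0.279]
orientation: [-0.083, 0.997, 0.0, -0.0]
ft_force: [1.5, -0.4, 0.2]
opening: 0.0857
grip_force: 0.0
```

```bash
python3 - <<'E'
from h import *
im,d,f,cx,cy,T=grab('wrist','w1.png'); C=cloud(d,f,cx,cy,T); np.savez('w1',im=im,C=C)
print(T.round(3).tolist(),f,cx,cy,(d>0).mean()); print(ctrl.read_state()['eef_pos'])
E
```

```text
[[-0.165, 0.936, 0.309, 0.421], [0.986, 0.157, 0.052, -0.128], [0.001, 0.314, -0.95, 0.421], [0.0, 0.0, 0.0, 1.0]] 342.22011426181353 321.3956679460743 189.64875288272094 0.99613671875
[ 0.50057095 -0.11480917  0.27914284]
```

View pics/w1.png

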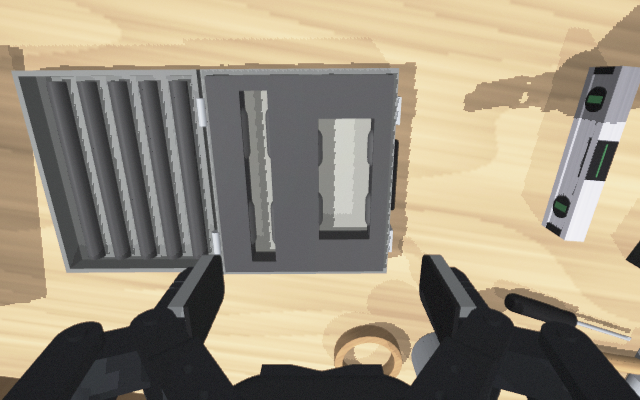

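The wrist view shows the tray at about (205-400, 70-270). The level cutout is at (258,175), with the meter cutout at (346,178). I project the outlines of the holes onto the foam's top plane.

```bash
python3 - <<'E'
from m import *
def holes(n,W):
    im,d,f,cx,cy,T=grab(n); C=cloud(d,f,cx,cy,T); z=C[...,2]
    for k,(a,b,c,e) in W.items():
        top=z[b:e,a:c]; zt=np.median(top[top>.038]); m=np.zeros(z.shape,bool); m[b:e,a:c]=top<zt-.005; m=big(m)
        v,u=np.nonzero(m); P=np.array([ray(p,q,zt,f,cx,cy,T) for p,q in zip(u,v)])
        print(n,k,'foam z',zt.round(4),'floor',np.percentile(z[m],25).round(4),rect(P))
holes('wrist',dict(L=(232,85,284,266),M=(308,108,382,244)))
holes('top',dict(M=(380,160,430,248),L=(432,142,474,254)))
E
python3 go.py .458 .198 .28 3.23
```

```text
wrist L foam z 0.0416 floor 0.0156 (array([ 546.7, -180.5]), array([ 29. , 203.4]), 0.171)
wrist M foam z 0.0416 floor 0.0156 (array([529.8, -82.8]), array([ 61.3, 143.7]), 0.172)
top M foam z 0.0432 floor 0.0165 (array([530.7, -80.9]), array([ 61.1, 144.6]), 0.17)
top L foam z 0.5281 floor 0.0416 (array([454.4, -26.9]), array([29. , 98.6]), 3.127)
at 2.95 [ 0.5007 -0.1143  0.2793] F [ 0.9  1.  -0.2] open 0.0854 q [-0.35  0.28  1.76  0.    1.1  -2.09]
turn [0.0002 0.     0.0799] shift cm [ 1.49 31.49 -0.07]
```

Call:
send_rows:
  increments:
    - [0.3,3,0,0,0,0.04]
    - [0.3,4,0,0,0,0.04]
    - [0.3,4,0,0,0,0]
    - [0.3,4,0,0,0,0]
    - [0.3,4,0,0,0,0]
    - [0,4,0,0,0,0]
    - [0,4,0,0,0,0]
    - [0,3,0,0,0,0]
    - [0,1.5,2,0,0,0]
    - [0,0,4,0,0,0]
    - [0,0,4,0,0,0]
    - [0,0,4,0,0,0]
    - [0,0,2,0,0,0]
    - [0,0,1,0,0,0]
    - [0,0,0,0,0,0]
    - [0,0,0,0,0,0]

```text
clock: 4.55
eef_pos: [0.4548, 0.1968, 0.1102]
orientation: [-0.044, 0.999, 0.0, 0.001]
ft_force: [0.5, 0.6, 0.5]
opening: 0.0854
grip_force: 0.0
```

```bash
python3 go.py .458 .1975 .014 3.23;  python3 - <<'E'
from h import *
im,d,f,cx,cy,T=grab('wrist','w2.png'); C=cloud(d,f,cx,cy,T); np.savez('w2',C=C)
E
```

```text
at 4.55 [0.4548 0.1968 0.1102] F [0.5 0.6 0.5] open 0.0854 q [ 0.27  0.48  2.    0.    0.66 -1.38]
turn [ 0.0003  0.0013 -0.0006] shift cm [-0.32  0.04  9.62]
```

View pics/w2.png

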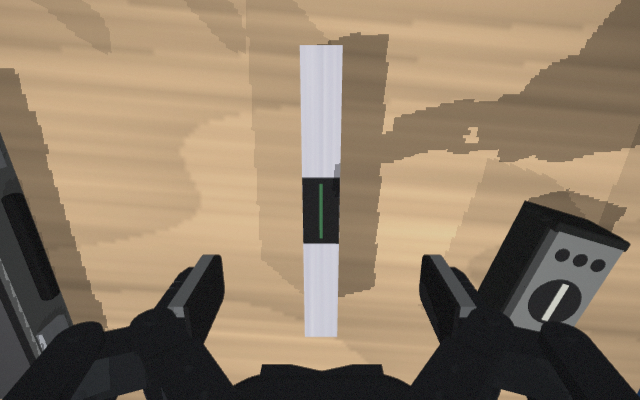

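The level stands centred between the fingers at about (321,190), and the meter is clear on the right. I descend and grip.

```bash
python3 - <<'E'
from m import *
C=np.load('w2.npz')['C'][30:345,285:360]; z=C[...,2]; m=big((z>.036)&(z<.056)); print(np.median(z[m]),rect(C[m]))
E
```

```text
0.045762404743924776 (array([457.7, 197.1]), array([ 24.2, 200.7]), 0.087)
```

Call:
send_rows:
  increments:
    - [-0.3,0,2,0,0,0]
    - [0,0,2,0,0,0]
    - [0,0,2,0,0,0]
    - [0,0,2,0,0,0]
    - [0,0,1,0,0,0]
    - [0,0,0.6,0,0,0]
    - [0,0,0,0,0,0]
    - [0,0,0,0,0,0]

```text
clock: 5.4
eef_pos: [0.4579, 0.1967, 0.014]
orientation: [-0.044, 0.999, 0.0, 0.001]
ft_force: [0.2, 0.2, 0.1]
opening: 0.0854
grip_force: 0.0
```

Call:
send_rows:
  increments:
    - [0,0,0,0,0,0]
    - [0,0,0,0,0,0]
    - [0,0,0,0,0,0]
    - [0,0,0,0,0,0]
    - [0,0,0,0,0,0]
    - [0,0,0,0,0,0]
    - [0,0,0,0,0,0]
    - [0,0,0,0,0,0]
    - [0,0,0,0,0,0]
    - [0,0,0,0,0,0]
  fingers: -1
  squeeze: 50

```text
clock: 6.4
eef_pos: [0.4576, 0.1966, 0.0136]
orientation: [-0.044, 0.999, 0.0, 0.0]
ft_force: [-0.6, -1.3, 4.6]
opening: 0.0238
grip_force: 49.6
```

Call:
send_rows:
  increments:
    - [0,0,-1,0,0,0]
    - [0,0,-2,0,0,0]
    - [0,0,-3,0,0,0]
    - [0,0,-3,0,0,0]
    - [0,0,-3,0,0,0]
    - [0,0,0,0,0,0]

```text
clock: 7.0
eef_pos: [0.4586, 0.197, 0.1367]
orientation: [-0.044, 0.999, 0.001, 0.003]
ft_force: [0.2, 0.3, -3.9]
opening: 0.0233
grip_force: 49.6
```

```bash
python3 go.py .548 -.1805 .134 3.314
```

```text
at 7.0 [0.4586 0.197  0.1367] F [ 0.2  0.3 -3.9] open 0.0233 q [ 0.27  0.44  1.97  0.    0.72 -1.39]
turn [ 0.0009  0.0056 -0.0851] shift cm [ -2.33 -38.72   0.27]
```

Call:
send_rows:
  increments:
    - [-0.3,-2,0,0,0,-0.045]
    - [-0.4,-3,0,0,0,-0.04]
    - [-0.4,-4,0,0,0,0]
    - [-0.4,-4,0,0,0,0]
    - [-0.4,-4,0,0,0,0]
    - [-0.4,-4,0,0,0,0]
    - [0,-4,0,0,0,0]
    - [0,-4,0,0,0,0]
    - [0,-4,0,0,0,0]
    - [0,-3,0,0,0,0]
    - [0,-2,0,0,0,0]
    - [0,-0.7,0,0,0,0]
    - [0,0,0,0,0,0]
    - [0,0,0,0,0,0]
    - [0,0,0,0,0,0]

```text
clock: 8.5
eef_pos: [0.5435, -0.1803, 0.1333]
orientation: [-0.087, 0.996, 0.0, -0.0]
ft_force: [-0.2, 0.0, -2.6]
opening: 0.0235
grip_force: 49.8
```

```bash
python3 go.py .548 -.1805 .046 3.314;  python3 - <<'E'
from h import *
im,d,f,cx,cy,T=grab('wrist','w3.png'); C=cloud(d,f,cx,cy,T); np.savez('w3',im=im,C=C)
E
```

```text
at 8.5 [ 0.5435 -0.1803  0.1333] F [-0.2  0.  -2.6] open 0.0235 q [-0.44  0.54  1.79  0.    0.82 -2.18]
turn [ 0.0004 -0.0003  0.0011] shift cm [-0.44 -0.1   8.73]
```

View pics/w3.png

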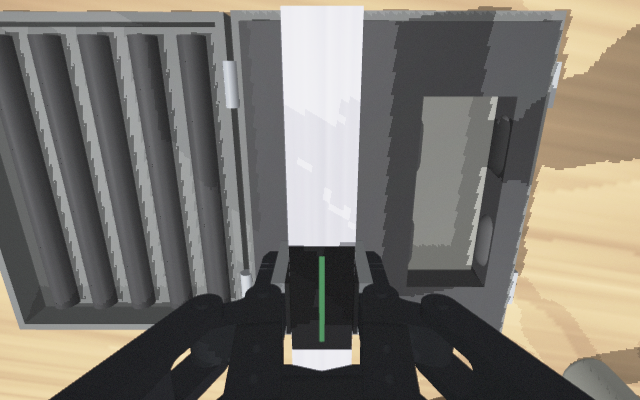

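The held level covers its own cutout. The meter cutout at (462,190) is visible, so I use it as a check on the calibration.

```bash
python3 - <<'E'
from m import *
D=np.load('w3.npz'); C=D['C']; z=C[...,2]
i=ctrl.camera_info('wrist'); f=200/np.tan(np.radians(i['vfov'])/2); T=np.array(i['cam_to_world'])
w=(400,85,522,296); a,b,c,e=w
t=z[b:e,a:c]; print('foam',np.median(t[(t>.038)&(t<.05)]),'floor',np.percentile(t,20))
m=np.zeros(z.shape,bool); m[b:e,a:c]=t<.038; m=big(m); v,u=np.nonzero(m)
print('M',rect(np.array([ray(p,q,.0417,f,i['cx'],i['cy'],T) for p,q in zip(u,v)])))
s=C[0:245,275:370]; m=big(s[...,2]>.12); s=s[m]; print('lev top z',np.median(s[:,2]),rect(s))
a=3.314;ax=np.array([np.cos(a),np.sin(a)]); q=s[:,:2]@ax; print('far end along tool x minus TCP', np.percentile(q,99.8)-np.array([.5435,-.1803])@ax, 'lateral mid', np.median(s[:,:2]@np.array([-ax[1],ax[0]]))-np.array([.5435,-.1803])@np.array([-ax[1],ax[0]]))
E
```

```text
foam 0.04162284368382618 floor 0.015856296944222248
M (array([530.1, -83.3]), array([ 60.6, 143.9]), 0.172)
lev top z 0.16540515876036077 (array([ 488.8, -189.2]), array([36.5, 89.8]), 0.171)
far end along tool x minus TCP 0.10000604144822339 lateral mid -0.00035173355811785045
```

Call:
send_rows:
  increments:
    - [-0.4,-0.1,2,0,0,0]
    - [0,0,2,0,0,0]
    - [0,0,1.5,0,0,0]
    - [0,0,1,0,0,0]
    - [0,0,0.5,0,0,0]
    - [0,0,0.5,0,0,0]
    - [0,0,0,0,0,0]
    - [0,0,0,0,0,0]

```text
clock: 9.35
eef_pos: [0.548, -0.1819, 0.0587]
orientation: [-0.086, 0.996, -0.0, 0.0]
ft_force: [1.1, 0.0, -3.2]
opening: 0.0233
grip_force: 49.7
```

```bash
python3 go.py .548 -.181 .046 3.314
```

```text
at 9.35 [ 0.548  -0.1819  0.0587] F [ 1.1  0.  -3.2] open 0.0233 q [-0.43  0.65  1.83  0.    0.66 -2.18]
turn [-0.0003  0.0006 -0.0001] shift cm [-0.02  0.09  1.27]
```

Call:
send_rows:
  increments:
    - [0,0.07,0.3,0,0,0]
    - [0,0,0.3,0,0,0]
    - [0,0,0.3,0,0,0]
    - [0,0,0.2,0,0,0]
    - [0,0,0,0,0,0]
    - [0,0,0,0,0,0]

```text
clock: 9.95
eef_pos: [0.5481, -0.1815, 0.0482]
orientation: [-0.086, 0.996, -0.0, 0.001]
ft_force: [-1.8, 1.0, 9.6]
opening: 0.0231
grip_force: 51.2
```

Call:
send_rows:
  increments:
    - [0,0,0.15,0,0,0]
    - [0,0,0.15,0,0,0]
    - [0,0,0,0,0,0]
    - [0,0,0,0,0,0]

```text
clock: 10.35
eef_pos: [0.5484, -0.1815, 0.0456]
orientation: [-0.086, 0.996, -0.001, 0.001]
ft_force: [-0.9, 0.4, 12.7]
opening: 0.0237
grip_force: 51.8
```

Now I release slowly, rise clear, shut the fingers and look before pressing.

Call:
send_rows:
  increments:
    - [0,0,0,0,0,0]
    - [0,0,0,0,0,0]
    - [0,0,0,0,0,0]
    - [0,0,0,0,0,0]
    - [0,0,0,0,0,0]
    - [0,0,0,0,0,0]
  fingers: 0.2

```text
clock: 10.95
eef_pos: [0.5476, -0.1811, 0.0442]
orientation: [-0.086, 0.996, 0.0, -0.0]
ft_force: [0.3, 0.0, 0.2]
opening: 0.0513
grip_force: 0.0
```

Call:
send_rows:
  increments:
    - [0,0,-1,0,0,0]
    - [0,0,-2,0,0,0]
    - [0,0,-2,0,0,0]
    - [0,0,-1.5,0,0,0]
    - [0,0,0,0,0,0]
    - [0,0,0,0,0,0]

```text
clock: 11.55
eef_pos: [0.5476, -0.1811, 0.1095]
orientation: [-0.086, 0.996, -0.0, 0.0]
ft_force: [-0.6, 0.1, -1.1]
opening: 0.0514
grip_force: 0.0
```

```bash
cat > lev.py <<'E'
from m import *
import sys
u0,u1,lo,hi=int(sys.argv[2]),int(sys.argv[3]),float(sys.argv[4]),float(sys.argv[5])
im,d,f,cx,cy,T=grab('wrist',sys.argv[1]); C=cloud(d,f,cx,cy,T)[0:390,u0:u1]; z=C[...,2]
m=big((z>lo)&(z<hi)); P=C[m]; z0=np.median(P[:,2]); P=P[abs(P[:,2]-z0)<.008]
A=np.c_[P-P.mean(0)]; c=np.linalg.lstsq(np.c_[A[:,:2],np.ones(len(A))],P[:,2],rcond=None)[0]
print('top z',z0.round(4),'slopes',c[:2].round(4),rect(P))
E
python3 lev.py w4.png 260 385 .056 .095; python3 go.py .548 -.181 .09 3.314
```

```text
top z 0.0779 slopes [ 0.0023 -0.0019] (array([ 547.6, -180.8]), array([ 24.1, 199.6]), 0.172)
at 11.6 [ 0.5474 -0.1811  0.1089] F [-0.8 -0.1  0.6] open 0.051 q [-0.43  0.57  1.8   0.    0.77 -2.18]
turn [ 0.0003 -0.0003 -0.0002] shift cm [-0.06 -0.    1.89]
```

View pics/w4.png

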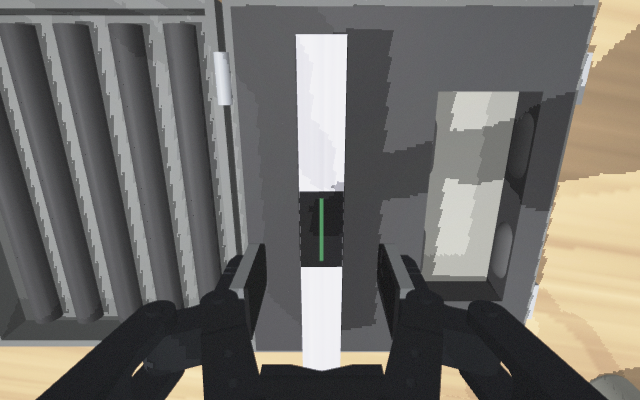

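The level stands upright and aligned on the ribs around (321,200), its top at 78 mm, 16 mm too high. I shut the fingers and press it down.

Call:
send_rows:
  increments:
    - [0,0,0,0,0,0]
    - [0,0,0,0,0,0]
    - [0,0,0,0,0,0]
    - [0,0,0,0,0,0]
    - [0,0,1,0,0,0]
    - [0,0,1,0,0,0]
    - [0,0,0.6,0,0,0]
    - [0,0,0.4,0,0,0]
    - [0,0,0.3,0,0,0]
    - [0,0,0.3,0,0,0]
    - [0,0,0.3,0,0,0]
    - [0,0,0,0,0,0]
  fingers: -1

```text
clock: 12.8
eef_pos: [0.5482, -0.1813, 0.0706]
orientation: [-0.086, 0.996, -0.0, 0.001]
ft_force: [0.2, 0.3, 3.9]
opening: -0.0001
grip_force: 1.9
```

Call:
send_rows:
  increments:
    - [0,0,0.3,0,0,0]
    - [0,0,0.3,0,0,0]
    - [0,0,0,0,0,0]
    - [0,0,0,0,0,0]

```text
clock: 13.2
eef_pos: [0.5482, -0.1813, 0.0647]
orientation: [-0.086, 0.996, -0.0, 0.001]
ft_force: [0.8, 0.6, 5.4]
opening: 0.0
grip_force: 2.6
```

Call:
send_rows:
  increments:
    - [0,0,0.2,0,0,0]
    - [0,0,0.15,0,0,0]
    - [0,0,0.1,0,0,0]
    - [0,0,0.1,0,0,0]
    - [0,0,0,0,0,0]

```text
clock: 13.7
eef_pos: [0.5482, -0.1813, 0.0619]
orientation: [-0.086, 0.996, -0.001, 0.001]
ft_force: [-8.3, 4.3, 40.7]
opening: 0.0001
grip_force: 19.6
```

It bottomed out hard at z = 0.0619, which is home. I back off and check.

Call:
send_rows:
  increments:
    - [0,0,-0.4,0,0,0]
    - [0,0,-1,0,0,0]
    - [0,0,-2,0,0,0]
    - [0,0,-2,0,0,0]
    - [0,0,-2,0,0,0]
    - [0,0,-2,0,0,0]
    - [0,0,0,0,0,0]
    - [0,0,0,0,0,0]
    - [0,0,0,0,0,0]
  fingers: 1

```text
clock: 14.6
eef_pos: [0.5473, -0.181, 0.1519]
orientation: [-0.086, 0.996, 0.0, -0.001]
ft_force: [-0.2, -0.6, 0.7]
opening: 0.0852
grip_force: 0.0
```

```bash
python3 lev.py w5.png 260 385 .052 .095; python3 go.py .527 .370 .16 2.933
```

```text
top z 0.0618 slopes [0.0004 0.0006] (array([ 548.6, -180.8]), array([ 24. , 199.7]), 0.172)
at 14.65 [ 0.5473 -0.181   0.1518] F [ 0.2  0.2 -0.2] open 0.0854 q [-0.43  0.52  1.76  0.    0.86 -2.18]
turn [ 0.0008 -0.0015  0.3808] shift cm [13.4  53.49 -0.82]
```

The level is home: top at 61.8 mm, flat and on axis. Now the meter.

Call:
send_rows:
  increments:
    - [0,0,-0.3,0,0,0.095]
    - [0,0,-0.3,0,0,0.095]
    - [0,0,-0.2,0,0,0.095]
    - [0.5,2,0,0,0,0.095]
    - [0.9,3.5,0,0,0,0]
    - [1,4,0,0,0,0]
    - [1,4,0,0,0,0]
    - [1,4,0,0,0,0]
    - [1,4,0,0,0,0]
    - [1,4,0,0,0,0]
    - [1,4,0,0,0,0]
    - [1,4,0,0,0,0]
    - [1,4,0,0,0,0]
    - [1,4,0,0,0,0]
    - [1,4,0,0,0,0]
    - [1,4,0,0,0,0]
    - [1,4,0,0,0,0]
    - [1,4,0,0,0,0]
    - [0,0,0,0,0,0]
    - [0,0,0,0,0,0]

```text
clock: 16.65
eef_pos: [0.5227, 0.4114, 0.1595]
orientation: [0.103, 0.995, -0.001, -0.001]
ft_force: [-1.3, -0.0, 0.0]
opening: 0.0852
grip_force: 0.0
```

```bash
python3 lev.py w6.png 200 440 .036 .052; python3 go.py .527 .3705 .010 2.933
```

```text
top z 0.0417 slopes [ 0.0019 -0.003 ] (array([526.1, 370.7]), array([ 55.6, 139.3]), 2.933)
at 16.7 [0.5231 0.4106 0.1598] F [ 0.4 -0.1 -0.1] open 0.0854 q [ 0.57  0.62  1.53 -0.    1.   -0.8 ]
turn [-0.0013 -0.0012  0.0013] shift cm [-1.22 -3.84 14.98]
```

View pics/w6.png

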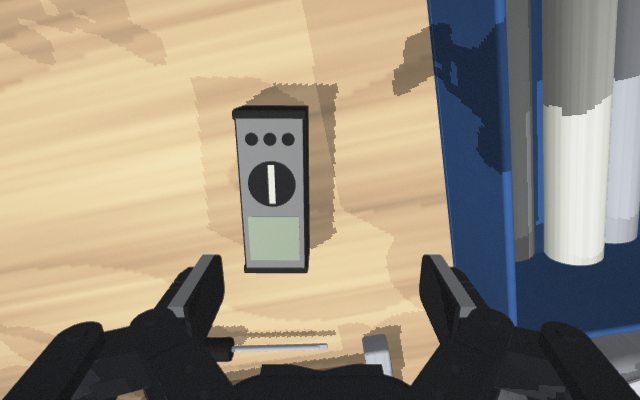

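The meter lies at (272,190), centre (0.5263, 0.3706), top 41.7 mm; the blue box is clear to the right. I move over it and go down.

Call:
send_rows:
  increments:
    - [-0.6,-2,0,0,0,0]
    - [-0.55,-1.85,0,0,0,0]
    - [0,0,2,0,0,0]
    - [0,0,3,0,0,0]
    - [0,0,3,0,0,0]
    - [0,0,2,0,0,0]
    - [0,0,0,0,0,0]
    - [0,0,0,0,0,0]

```text
clock: 17.5
eef_pos: [0.5272, 0.37, 0.0614]
orientation: [0.104, 0.995, -0.0, -0.0]
ft_force: [-0.4, -0.9, 0.3]
opening: 0.0856
grip_force: 0.0
```

```bash
python3 go.py .5264 .3706 .010 2.933
```

```text
at 17.5 [0.5272 0.37   0.0614] F [-0.4 -0.9  0.3] open 0.0856 q [ 0.51  0.71  1.65  0.    0.77 -0.85]
turn [-0.     -0.     -0.0005] shift cm [0.1  0.04 5.14]
```

Call:
send_rows:
  increments:
    - [0.1,0,1.5,0,0,0]
    - [0,0,1.5,0,0,0]
    - [0,0,1.2,0,0,0]
    - [0,0,0.7,0,0,0]
    - [0,0,0.2,0,0,0]
    - [0,0,0,0,0,0]
    - [0,0,0,0,0,0]

```text
clock: 18.2
eef_pos: [0.5259, 0.3713, 0.0101]
orientation: [0.104, 0.995, 0.0, 0.0]
ft_force: [1.1, 0.6, 0.9]
opening: 0.0851
grip_force: 0.0
```

Call:
send_rows:
  increments:
    - [0,0,0,0,0,0]
    - [0,0,0,0,0,0]
    - [0,0,0,0,0,0]
    - [0,0,0,0,0,0]
    - [0,0,0,0,0,0]
    - [0,0,0,0,0,0]
  fingers: -1
  squeeze: 60

```text
clock: 18.8
eef_pos: [0.526, 0.3713, 0.0105]
orientation: [0.104, 0.995, 0.0, 0.0]
ft_force: [-1.2, -1.7, 6.3]
opening: 0.0548
grip_force: 65.1
```

Call:
send_rows:
  increments:
    - [0,0,-1,0,0,0]
    - [0,0,-2,0,0,0]
    - [0,0,-3,0,0,0]
    - [0,0,-3,0,0,0]
    - [0,0,-3,0,0,0]
    - [0,0,0,0,0,0]
    - [0,0,0,0,0,0]

```text
clock: 19.5
eef_pos: [0.5256, 0.3711, 0.1301]
orientation: [0.104, 0.995, 0.0, 0.0]
ft_force: [-0.5, 0.6, -2.2]
opening: 0.0551
grip_force: 64.4
```

```bash
python3 go.py .531 -.0827 .13 3.314
```

```text
at 19.5 [0.5256 0.3711 0.1301] F [-0.5  0.6 -2.2] open 0.0551 q [ 0.51  0.62  1.61  0.    0.91 -0.85]
turn [ 0.0004  0.0005 -0.3802] shift cm [ 7.25e+00 -4.48e+01  1.00e-02]
```

Call:
send_rows:
  increments:
    - [0,0,0,0,0,-0.095]
    - [0,0,0,0,0,-0.095]
    - [0,0,0,0,0,-0.095]
    - [0,0,0,0,0,-0.095]
    - [0.4,-2,0,0,0,0]
    - [0.6,-3.8,0,0,0,0]
    - [0.6,-4,0,0,0,0]
    - [0.6,-4,0,0,0,0]
    - [0.7,-4,0,0,0,0]
    - [0.7,-4,0,0,0,0]
    - [0.7,-4,0,0,0,0]
    - [0.7,-4,0,0,0,0]
    - [0.7,-4,0,0,0,0]
    - [0.7,-4,0,0,0,0]
    - [0.5,-3.5,0,0,0,0]
    - [0.3,-2,0,0,0,0]
    - [0,-1,0,0,0,0]
    - [0,0,0,0,0,0]
    - [0,0,0,0,0,0]
    - [0,0,0,0,0,0]

```text
clock: 21.5
eef_pos: [0.5306, -0.0764, 0.1295]
orientation: [-0.087, 0.996, 0.0, -0.0]
ft_force: [0.4, -0.2, -3.2]
opening: 0.0548
grip_force: 64.3
```

```bash
python3 lev.py w7.png 200 440 .14 .18; python3 go.py .531 -.0827 .046 3.314
```

```text
top z 0.1608 slopes [0.0039 0.0013] (array([518. , -78.3]), array([ 82.9, 113. ]), 0.172)
at 21.55 [ 0.5307 -0.0765  0.1296] F [-0.1 -0.1 -2.9] open 0.0553 q [-0.27  0.5   1.88  0.    0.76 -2.01]
turn [ 0.0003 -0.0003  0.0011] shift cm [ 0.07 -0.62  8.36]
```

View pics/w7.png

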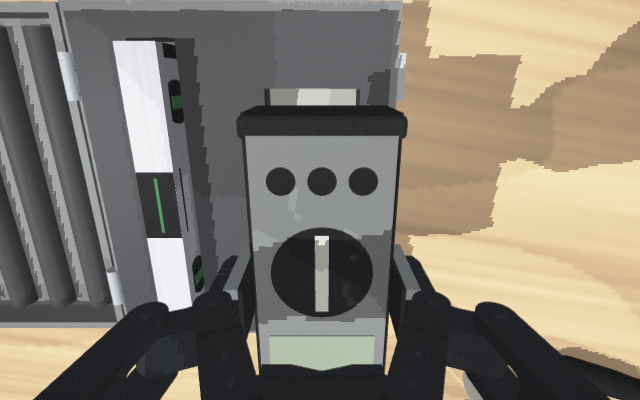

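The meter is held square at (322,240), with the free cutout showing just beyond it. I centre it and lower it.

Call:
send_rows:
  increments:
    - [0.05,-0.6,1.5,0,0,0]
    - [0,0,2,0,0,0]
    - [0,0,1.5,0,0,0]
    - [0,0,1,0,0,0]
    - [0,0,0.8,0,0,0]
    - [0,0,0,0,0,0]
    - [0,0,0,0,0,0]

```text
clock: 22.25
eef_pos: [0.5315, -0.0835, 0.0621]
orientation: [-0.086, 0.996, -0.0, 0.0]
ft_force: [-0.6, -0.4, -2.3]
opening: 0.0553
grip_force: 64.3
```

```bash
python3 go.py .531 -.0827 .044 3.314
```

```text
at 22.25 [ 0.5315 -0.0835  0.0621] F [-0.6 -0.4 -2.3] open 0.0553 q [-0.28  0.61  1.93  0.    0.61 -2.02]
turn [-0.0001  0.0004  0.0001] shift cm [0.04 0.08 1.81]
```

Call:
send_rows:
  increments:
    - [0,0.05,0.4,0,0,0]
    - [0,0,0.4,0,0,0]
    - [0,0,0.3,0,0,0]
    - [0,0,0.3,0,0,0]
    - [0,0,0,0,0,0]
    - [0,0,0,0,0,0]

```text
clock: 22.85
eef_pos: [0.5312, -0.0831, 0.0477]
orientation: [-0.086, 0.996, 0.0, -0.0]
ft_force: [0.3, -0.5, -2.0]
opening: 0.0551
grip_force: 64.5
```

Call:
send_rows:
  increments:
    - [0,0,0.2,0,0,0]
    - [0,0,0.15,0,0,0]
    - [0,0,0,0,0,0]
    - [0,0,0,0,0,0]

```text
clock: 23.25
eef_pos: [0.5316, -0.0832, 0.0449]
orientation: [-0.086, 0.996, -0.0, 0.001]
ft_force: [-0.2, 0.9, 5.1]
opening: 0.0549
grip_force: 65.3
```

Call:
send_rows:
  increments:
    - [0,0,0.15,0,0,0]
    - [0,0,0.1,0,0,0]
    - [0,0,0,0,0,0]

```text
clock: 23.55
eef_pos: [0.5318, -0.0832, 0.0426]
orientation: [-0.086, 0.996, -0.0, 0.001]
ft_force: [0.2, 1.2, 8.2]
opening: 0.0552
grip_force: 65.7
```

Call:
send_rows:
  increments:
    - [0,0,0,0,0,0]
    - [0,0,0,0,0,0]
    - [0,0,0,0,0,0]
    - [0,0,0,0,0,0]
    - [0,0,0,0,0,0]
    - [0,0,0,0,0,0]
  fingers: 0.8

```text
clock: 24.15
eef_pos: [0.5312, -0.0831, 0.0417]
orientation: [-0.086, 0.996, 0.0, -0.0]
ft_force: [-0.1, -0.1, -0.0]
opening: 0.077
grip_force: 0.0
```

Call:
send_rows:
  increments:
    - [0,0,-1,0,0,0]
    - [0,0,-2,0,0,0]
    - [0,0,-2,0,0,0]
    - [0,0,-2,0,0,0]
    - [0,0,0,0,0,0]
    - [0,0,0,0,0,0]

```text
clock: 24.75
eef_pos: [0.5312, -0.0831, 0.1123]
orientation: [-0.086, 0.996, -0.0, 0.001]
ft_force: [-1.0, -0.1, -0.2]
opening: 0.077
grip_force: 0.0
```

```bash
python3 lev.py w8.png 220 420 .055 .095; python3 go.py .531 -.0827 .08 3.314
```

```text
top z 0.0743 slopes [0.0029 0.0005] (array([532.3, -82.1]), array([ 55.9, 139.9]), 0.172)
at 24.8 [ 0.531  -0.0831  0.1117] F [-0.2 -0.   0.2] open 0.0769 q [-0.28  0.53  1.9   0.    0.72 -2.02]
turn [ 0.0001 -0.0001 -0.0002] shift cm [-0.01  0.04  3.17]
```

Meter level on the ribs and aligned, top 74 mm. Shut and press to 58 mm.

Call:
send_rows:
  increments:
    - [0,0,0,0,0,0]
    - [0,0,0,0,0,0]
    - [0,0,0,0,0,0]
    - [0,0,0,0,0,0]
    - [0,0,0,0,0,0]
    - [0,0,1.2,0,0,0]
    - [0,0,1.2,0,0,0]
    - [0,0,0.8,0,0,0]
    - [0,0,0.4,0,0,0]
    - [0,0,0.3,0,0,0]
    - [0,0,0.3,0,0,0]
    - [0,0,0.3,0,0,0]
    - [0,0,0,0,0,0]
  fingers: -1

```text
clock: 26.1
eef_pos: [0.5314, -0.0832, 0.0667]
orientation: [-0.086, 0.996, -0.0, 0.0]
ft_force: [1.1, 0.2, 0.3]
opening: 0.0001
grip_force: 0.1
```

Call:
send_rows:
  increments:
    - [0,0,0.3,0,0,0]
    - [0,0,0.2,0,0,0]
    - [0,0,0,0,0,0]

```text
clock: 26.4
eef_pos: [0.5313, -0.0831, 0.0617]
orientation: [-0.086, 0.996, -0.0, 0.0]
ft_force: [1.1, 0.2, 1.4]
opening: -0.0001
grip_force: 0.5
```

Call:
send_rows:
  increments:
    - [0,0,0.2,0,0,0]
    - [0,0,0.15,0,0,0]
    - [0,0,0.1,0,0,0]
    - [0,0,0,0,0,0]

```text
clock: 26.8
eef_pos: [0.5313, -0.0831, 0.058]
orientation: [-0.086, 0.996, -0.0, 0.0]
ft_force: [-2.2, 0.9, 13.5]
opening: 0.0002
grip_force: 6.8
```

Call:
send_rows:
  increments:
    - [0,0,0.1,0,0,0]
    - [0,0,0.05,0,0,0]
    - [0,0,0,0,0,0]

```text
clock: 27.1
eef_pos: [0.5314, -0.0831, 0.0579]
orientation: [-0.086, 0.996, -0.0, 0.001]
ft_force: [-8.1, 2.6, 33.3]
opening: 0.0003
grip_force: 16.5
```

Call:
send_rows:
  increments:
    - [0,0,-0.5,0,0,0]
    - [0,0,-1,0,0,0]
    - [0,0,-2,0,0,0]
    - [0,0,-2,0,0,0]
    - [0,0,-3,0,0,0]
    - [0,0,-3,0,0,0]
    - [0,0,0,0,0,0]
    - [0,0,0,0,0,0]
    - [0,0,0,0,0,0]
  fingers: 1

```text
clock: 28.0
eef_pos: [0.5307, -0.083, 0.17]
orientation: [-0.086, 0.996, 0.0, -0.001]
ft_force: [-0.7, -0.1, 0.3]
opening: 0.0854
grip_force: 0.0
```

```bash
python3 lev.py w9.png 235 420 .050 .075; python3 lev.py w10.png 60 215 .055 .075
```

```text
top z 0.0577 slopes [ 0.0019 -0.0001] (array([533.1, -82.1]), array([ 55.8, 140. ]), 0.173)
top z 0.0617 slopes [ 0.0095 -0.0458] (array([ 533.3, -183.3]), array([ 25.3, 168.8]), 0.175)
```

View pics/w9.png

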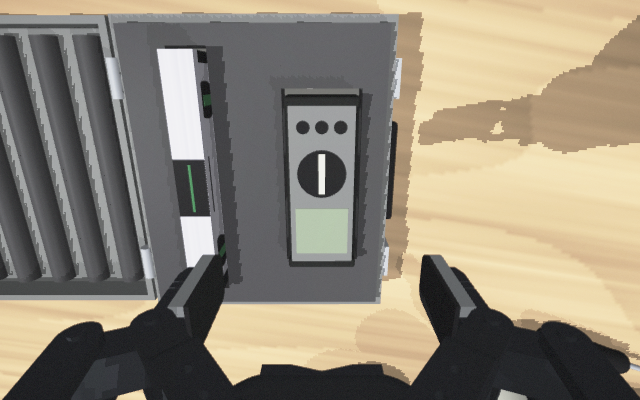

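Both are home: the meter at (321,175) with its top at 57.7 mm, and the level at (190,170) with its top at 61.7 mm. The gripper is clear of everything.

```bash
python3 -c "
from workcell import ctrl
print(ctrl.close_job())"
```

```text
the job is handed in; nothing more can be done
None
```

The level and the multimeter are both pressed home in their own cutouts, aligned and released; the job was handed in at about 28 s, and the hand-in gave no verdict.

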